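# Lay a gear shaft in V supports and clamp it

## Task

Lay the gear shaft from the rubber mat across the two V supports of the checking fixture, with its gear end towards the dial gauge and the middle of the shaft between the supports, and then swing the hold-down arm down until its pad rests on the shaft. The arm may be closed or half closed to begin with: swing it up out of the way first if so. Set the shaft down gently, do not drop it in, do not knock the dial gauge, and leave the tin, the bearing ring, the loose gear wheel and the wrench where they are.

Things in the scene. Friction and masses are not known exactly. Their poses are not given: they have to be found in the camera images.
- shaft_center (a point): Middle of the gear shaft, on its axis; x runs along the shaft towards the gear. A level steel shaft 24 mm in diameter, 183 mm long, 0.45 to 0.75 kg, balanced about this point, with a gear near one end and a square flange near the other, on which it rests: axis 26 mm above the black rubber mat (4 mm thick) at the right. Round from x = -68 to +62 mm, but square (24 x 24 mm) at x = -20 to +20: grip here.
- shaft_gear (a point): Middle of the shaft's toothed gear (52 mm across, 20 mm thick), on the axis, 72 mm from the shaft's middle. The square flange (52 x 52 mm, 15 mm thick) is 75 mm from the middle the other way.
- nest (a point): Where the shaft's middle comes when it lies in both V supports of the steel checking fixture, 75 mm above the table. The Vs are 12 mm thick, at y = +40 and -40 mm, 45-degree sides, 42 mm wide at the top (blocks 50 mm wide), tops 4 mm above this point, nothing between them. Its level y axis runs along the laid shaft; its level x axis points to the hold-down arm's hinge, on the side away from the robot.
- fixture: The checking fixture, fixed to the table; origin on the table straight below the nest, same axes. Its base plate is 12 mm high and spans x = -55 to +115 mm, y = -65 to +65 mm.
- hinge (a point): Hinge of the hold-down arm, 80 mm along the nest's x and 28 mm above the nest; its axis is parallel to the nest's y. It sits in a tower 34 x 36 mm, 117 mm high.
- clamp (a joint): Angle of the hold-down arm, rad. 0: level, pointing to the robot's side, its rubber pad (80 mm from the hinge) touching the shaft laid in the Vs. It grows as the arm swings up and over: 1.57 upright, stops at 2.0 (and at -0.05 with no shaft). Stiff: stays where it is left, about 3 N at the knob moves it. Starts anywhere from 0 to 1.9. At 1.5 or more there is room to lay in the shaft from above.
- clamp_knob (a point): Centre of the black ball knob (30 mm across) at the arm's free end, in line with the arm (a bar 14 mm wide, 12 mm thick), 140 mm from the hinge. It can be pinched from above by its two sides, along the nest's y, and turns in the fingers on its arc. Upright, it reaches 258 mm above the table. Letting go may lift the arm a little: a push down on the knob seats it.
- gauge_dial (a point): The dial gauge: a round white dial 48 mm across, this point 108 mm above the table (top edge 130 mm), on a post over a grey block 50 x 46 x 45 mm; fixed. It stands off one end of the V supports, about 155 mm from the nest along plus or minus the nest's y: which end varies.
- tin: Bystander: a plain closed tin can, 48 mm across and 75 mm high, origin at the centre of its underside; it stands on the table off the other end of the fixture from the dial gauge, about 155 mm from the fixture's centre.
- gearwheel: Bystander: a loose gear wheel, 74 mm across and 28 mm high, lying flat beyond the far edge of the rubber mat (not the gear shaft).
- bearing: Bystander: a bearing ring, 52 mm across and 16 mm high, lying at the left.
- wrench: Bystander: a steel wrench, 160 mm long, lying on the far side of the table.
Mind the look-alikes: they are no part of the job. What is shaped like the part that bears shaft_center but turquoise is not meant.

How it is judged:
On the way:
1. the shaft lies in both Vs the right way round, let go, with the hold-down arm still open (x of shaft_center in the frame of nest between -0.006 and 0.006 m and y of shaft_center in the frame of nest between -0.012 and 0.012 m and z of shaft_center in the frame of nest between -0.004 and 0.004 m and angle between the x axis of shaft_center and the y axis of nest, either way round below 0.06 rad and horizontal distance between shaft_gear and gauge_dial below 0.115 m and value of joint clamp above 0.3 rad and contact force between the fingers and shaft below 0.1 N), for 0.2 s.
At the end, for the whole second after the job is handed in: The shaft is at rest in both Vs, its middle within 6 mm across, 12 mm along and 4 mm in height of the nest point, parallel to the nest's y within 0.06 rad, its gear less than 115 mm (from above) from the gauge's dial; the hold-down arm is below 0.035 rad (pad on the shaft) (x of shaft_center in the frame of nest between -0.006 and 0.006 m and y of shaft_center in the frame of nest between -0.012 and 0.012 m and z of shaft_center in the frame of nest between -0.004 and 0.004 m and angle between the x axis of shaft_center and the y axis of nest, either way round below 0.06 rad and horizontal distance between shaft_gear and gauge_dial below 0.115 m and value of joint clamp below 0.035 rad and linear speed of shaft below 0.02 m/s); the robot touches nothing.
It fails at once if the shaft is dropped into the fixture (it falls at over 0.5 m/s above the supports with the fingers off it) (horizontal distance between shaft_center and nest below 0.06 m and linear speed of shaft above 0.5 m/s and contact force between the fingers and shaft below 0.05 N).
It fails at once if the dial gauge is knocked (over 10 N) (contact force between gauge and anything else above 10 N).
It fails at once if the tin, bearing ring, loose gear wheel or wrench is moved by more than 30 mm (distance of any of tin, gearwheel, bearing, wrench from where it was at the start of the episode above 0.03 m).
It also fails if it takes over 72 s, if anything falls off the work surface, if the arm or the gripper's body presses on something with over 40 N, if the wrist force passes 120 N, or if a joint passes its speed limit or range.

## Robot

A 7-joint arm with a two-finger parallel gripper is mounted at the origin on the work surface. World frame = base frame: x ahead of the robot, y to its left, z up, the work surface at z = 0. Lengths are in m, angles in rad, forces in N, time in s.
With the tool pointing down it reaches from about 0.35 to 0.9 m from the base axis. Payload 19.9 kg.
Tool frame: the origin (TCP) lies on the mounting face of the last link; the fingertips stand 199 mm ahead of it and the grasp point (between the pads) lies 180 mm ahead of it; x points along the fingers, y is the direction in which the jaws open and shut, and the axes are right-handed (so a half turn about x gives the same grasp; the last joint's range is limited). The gripper opens to 94 mm and grips with 3 to 60 N. Pads are 16 mm wide; open, the fingers measure 119 mm over their backs; the gripper's body (75 mm by 177 mm) begins 78 mm behind the grasp point.
Start: joints at [-1.383, 0.417, -0.01, 1.614, 0.005, 1.111, -0.053], TCP at [0.142, 0.609, 0.405] pointing down, gripper open.
Joint ranges: [-2.81, 2.81], [-0.39, 2.02], [-1.27, 1.25], [0.06, 2.57], [-1.19, 4.33], [0.19, 2], [-2.82, 2.82]. Speed limits (rad/s): [1.89, 1.89, 2.39, 2.39, 3.01, 3.01, 3.01].

## Interface

Orientations are given as a 3x3 rotation matrix whose columns are the frame's x, y, z axes.
In Python, from plant import get_state, read_camera, camera_info, hand_in, regions_of, mark_of gives the robot as it stands. The module is installed in compiled form; this text tells all that it offers.
- The arm moves only by the tool servo_tool, never from a script. Its argument "targets" is a list that holds one entry, the list of rows, each a list of 7 numbers: the shift along the tool's x, y, z in units of 25 mm (1.0 is 25 mm), then the turn, a rotation vector about the tool's x, y, z in units of 6 degrees (1.0 is 6 degrees), then the opening, from -1 (shut) to 1 (fully open). In form: [[[dx, dy, dz, rx, ry, rz, hand], ...]]. A call has 1 to 5 rows; each row is the pose to reach, as a shift and turn from the pose measured when the call began, along the tool's axes at that moment; what a row does not reach only later rows make up. A row lasts 1/12 s, in which the tool goes at most 41.7 mm and 7.16 degrees, less where a joint would pass 70% of its speed; a pose out of reach is approached as far as the arm can. A call with a gripper value outside its range is refused whole. The fingers move at their own pace and stop on an object; the grip force is fixed at half the most. Time passes only in rows, so rows that repeat a pose let the fingers close. It gives the time, the measured TCP pose, the force and the opening at its end, in the units of the state.
- get_state(): the state, without advancing time (a new reading comes with each control period).
- read_camera(name): name is "side" or "top" or "wrist"; returns the picture (420x560x3 uint8, blue, green, red); there is no depth.
- camera_info(name): a dict with "mtx" (3x3 intrinsics, pixels), "cam_to_world" (4x4, takes a point from camera to world coordinates); the wrist camera has in their place "T_tool_cam" (4x4, takes a point from camera to tool coordinates, whose origin is the TCP and whose axes are the tool frame's). Camera axes: x right, y down, z forward; pixel columns grow to the right and rows downward; lengths in m; the calibration is good to about 2 mm. A picture is of the moment at which its call begins: read the wrist's pose just before it. camera_info takes no time and is no camera call.
- hand_in(): hands the job in, once; it reports no verdict.
Trained networks look in the newest picture that a camera, given by its name, has taken for a name from the list of things; names that differ only in an ending like _2 or _b are one class to them, and where a whole thing is asked for, a point or a joint stands for the part that bears it (a point fixed in the world has none). Each returns a list of dicts, best first, with "score" (0 to 1); they miss things now and then, are a little off and sometimes report something else, mostly with a low value. They report only what shows in the picture. A call takes as long as a camera call. They do not tell look-alikes from the thing itself.
- regions_of(camera, name): "pixels" (420x560 bool, what is visible of it) and "location" ([column, row] in pixels, amid what is visible of it).
- mark_of(camera, name): "location" ([column, row] in pixels: a listed point, or the origin of a listed thing).
The state is a dict: "t": time; "q": joint angles; "dq": joint speeds; "effort": joint torques, N m; "position": TCP position; "ee_rot": TCP orientation; "ft_force": force on the tool from outside, world axes, zero at the start; "torque": the same for the moment, N m; "finger_gap": opening from 0.0 (shut) to 1.0 (fully open).
Only numpy, scipy, OpenCV 4.12 (cv2) and the standard library are available. Lean on these libraries where they do the work, as an engineer would, in place of code of your own. Each camera call takes 0.05 s, during which the arm holds its last target.

## Working session

There is one attempt and no reset: what is moved stays moved. The work goes in short steps, Python scripts to look and compute and a tool call to move; the robot and the scene stay as the last step left them, time stands still between calls to the robot, and variables do not carry over. Pictures are saved under pics/ and viewed, and the job is handed in when it is done.

Besides the shell and the picture viewer there is one more tool, called after "Request:" as a command line: name --argument value ..., lists and objects as JSON in quotes. servo_tool: Moves the arm, as the interface text tells. Its arguments: {"type":"object","properties":{"targets":{"type":"array"}},"required":["targets"]}

```bash
mkdir -p pics; ls
cat > h.py <<'E'
import numpy as np,cv2
from plant import *
def snap(c,fn):
    im=read_camera(c); cv2.imwrite('pics/'+fn,im); return im
def ray(c,px,st=None):
    i=camera_info(c)
    K=np.array(i['mtx'])
    if 'cam_to_world' in i: T=np.array(i['cam_to_world'])
    else:
        st=st or get_state()
        W=np.eye(4);W[:3,:3]=st['ee_rot'];W[:3,3]=st['position'];T=W@np.array(i['T_tool_cam'])
    d=T[:3,:3]@np.linalg.solve(K,[px[0],px[1],1.]); return T[:3,3],d
def atz(c,px,z,st=None):
    o,d=ray(c,px,st); return o+d*(z-o[2])/d[2]
def proj(c,P,st=None):
    i=camera_info(c);K=np.array(i['mtx'])
    if 'cam_to_world' in i: T=np.array(i['cam_to_world'])
    else:
        st=st or get_state()
        W=np.eye(4);W[:3,:3]=st['ee_rot'];W[:3,3]=st['position'];T=W@np.array(i['T_tool_cam'])
    p=np.linalg.inv(T)@np.append(P,1);p=K@p[:3];return p[:2]/p[2]
def tri(obs):
    A=np.zeros((3,3));b=np.zeros(3)
    for c,px in obs:
        o,d=ray(c,px);d=d/np.linalg.norm(d);M=np.eye(3)-np.outer(d,d);A+=M;b+=M@o
    return np.linalg.solve(A,b)
E
python3 - <<'E'
from h import *
np.set_printoptions(precision=4,suppress=True)
s=get_state();print(s)
for c in ['top','side','wrist']:
    i=camera_info(c);print(c,i)
    snap(c,c+'0.png')
E
```

```text
pics
{'t': 0.0, 'q': array([-1.3825,  0.418 , -0.0103,  1.6142,  0.0047,  1.1107, -0.053 ]), 'dq': array([-0.0013, -0.0003, -0.0019, -0.0004, -0.0004, -0.0007,  0.0009]), 'effort': array([ -0.0018, -85.123 ,   0.6377, -42.5997,  -0.0489,   0.0185,
         0.0001]), 'position': array([0.1424, 0.6084, 0.404 ]), 'ee_rot': array([[-0.0002,  0.2278,  0.9737],
       [-0.0012,  0.9737, -0.2278],
       [-1.    , -0.0013,  0.0001]]), 'ft_force': array([0.7165, 0.8734, 0.5105]), 'torque': array([-0.0421,  0.0324,  0.0442]), 'finger_gap': 0.9969359775276861}
top {'mtx': array([[435.5471,   0.    , 276.177 ],
       [  0.    , 435.5471, 205.5049],
       [  0.    ,   0.    ,   1.    ]]), 'cam_to_world': array([[ 0.0242, -0.985 ,  0.1707,  0.2878],
       [-0.9997, -0.0237,  0.0048,  0.0018],
       [-0.0007, -0.1707, -0.9853,  1.1389],
       [ 0.    ,  0.    ,  0.    ,  1.    ]])}
side {'mtx': array([[470.2034,   0.    , 277.2782],
       [  0.    , 470.2034, 214.9521],
       [  0.    ,   0.    ,   1.    ]]), 'cam_to_world': array([[ 0.9945, -0.0413,  0.0964,  0.3265],
       [-0.1034, -0.5418,  0.8341, -0.9961],
       [ 0.0178, -0.8395, -0.5431,  0.7594],
       [ 0.    ,  0.    ,  0.    ,  1.    ]])}
wrist {'mtx': array([[329.8566,   0.    , 277.3828],
       [  0.    , 329.8566, 214.6775],
       [  0.    ,   0.    ,   1.    ]]), 'T_tool_cam': array([[-0.0005, -0.244 ,  0.9698,  0.0202],
       [ 1.    , -0.0016,  0.0001, -0.0005],
       [ 0.0015,  0.9698,  0.244 , -0.0712],
       [ 0.    ,  0.    ,  0.    ,  1.    ]])}
```

View pics/top0.png

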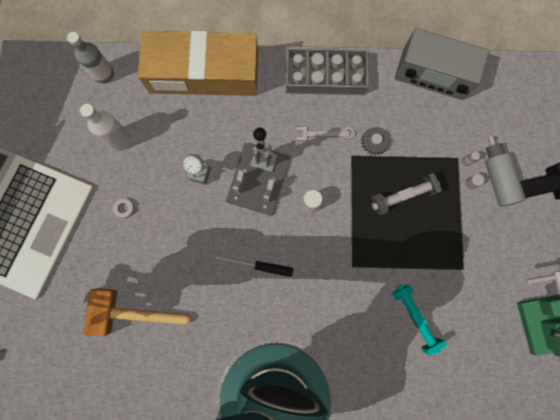

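View pics/side0.png

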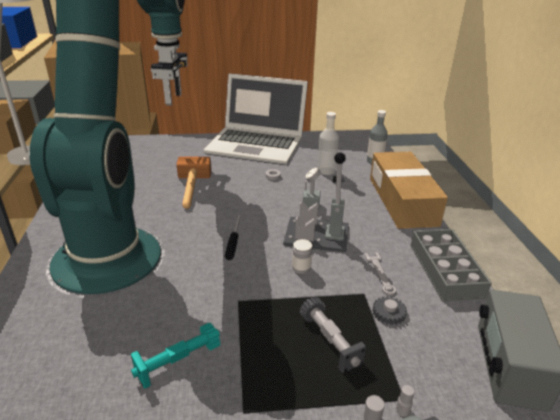

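Run:
```python
from h import *
np.set_printoptions(precision=3,suppress=True)
print(camera_info('top').keys())
for n in ['shaft_center','shaft_gear','nest','hinge','clamp_knob','gauge_dial','tin']:
    for c in ['top','side']:
        print(n,c,[(np.array(r['location']).round(1),round(r['score'],2)) for r in mark_of(c,n)[:3]])
```

```text
dict_keys(['mtx', 'cam_to_world'])
shaft_center top [(array([405.6, 193.7]), 0.63), (array([417.1, 318.5]), 0.55)]
shaft_center side [(array([327.7, 330.4]), 0.89), (array([178.3, 352.5]), 0.55)]
shaft_gear top [(array([402. , 291.4]), 0.88), (array([381.6, 205. ]), 0.62)]
shaft_gear side [(array([212. , 333.3]), 0.85), (array([312.8, 308.5]), 0.77)]
nest top [(array([250. , 179.5]), 0.75)]
nest side [(array([306.1, 211.5]), 0.9)]
hinge top [(array([262. , 150.5]), 0.76), (array([402.8, 194.7]), 0.46)]
hinge side [(array([338.6, 203.6]), 0.68)]
clamp_knob top [(array([261.2, 137.4]), 0.48)]
clamp_knob side [(array([338.2, 157.5]), 0.58)]
gauge_dial top [(array([193. , 161.6]), 0.94)]
gauge_dial side [(array([311.6, 173.2]), 0.78)]
tin top [(array([313.1, 202.1]), 0.85)]
tin side [(array([304.3, 269.3]), 0.61)]
```

Run:
```python
from h import *
np.set_printoptions(precision=4,suppress=True)
obs=dict(sc=((405.6,193.7),(327.7,330.4),.030),sg=((381.6,205),(312.8,308.5),.030),nest=((250,179.5),(306.1,211.5),.075),hinge=((262,150.5),(338.6,203.6),.103),knob=((261.2,137.4),(338.2,157.5),None),gauge=((193,161.6),(311.6,173.2),.108),tin=((313.1,202.1),(304.3,269.3),0))
for k,(a,b,z) in obs.items():
    print(k,'tri',tri([('top',a),('side',b)]), *( [atz('top',a,z),atz('side',b,z)] if z is not None else []))
t=cv2.imread('pics/top0.png');s=cv2.imread('pics/side0.png')
a=cv2.resize(t[110:230,180:330],None,fx=4,fy=4,interpolation=2)
b=cv2.resize(s[140:260,260:380],None,fx=4,fy=4,interpolation=2)
cv2.imwrite('pics/za.png',a);cv2.imwrite('pics/zb.png',b)
cv2.imwrite('pics/zc.png',np.hstack([cv2.resize(t[160:230,355:455],None,fx=4,fy=4,interpolation=2),cv2.resize(s[290:360+10,290:380],None,fx=3.5,fy=3.5,interpolation=2)]))
```

```text
sc tri [ 0.5159 -0.3264  0.0344] [ 0.519  -0.3279  0.03  ] [ 0.5148 -0.3227  0.03  ]
sg tri [ 0.4898 -0.2638  0.0365] [ 0.4877 -0.2651  0.03  ] [ 0.4946 -0.2567  0.03  ]
nest tri [0.5335 0.0745 0.0704] [0.5366 0.0741 0.075 ] [0.5279 0.0662 0.075 ]
hinge tri [0.6063 0.0447 0.1087] [0.6041 0.0452 0.103 ] [0.6129 0.0552 0.103 ]
knob tri [0.5929 0.0415 0.2458]
gauge tri [0.5667 0.2114 0.1147] [0.5703 0.2128 0.108 ] [0.5672 0.2232 0.108 ]
tin tri [ 0.4993 -0.0905  0.0028] [ 0.4966 -0.0905  0.    ] [ 0.5033 -0.0865  0.    ]
```

View pics/za.png

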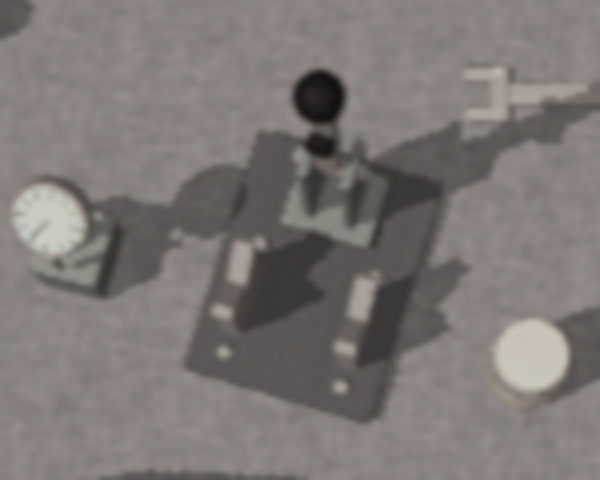

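View pics/zb.png

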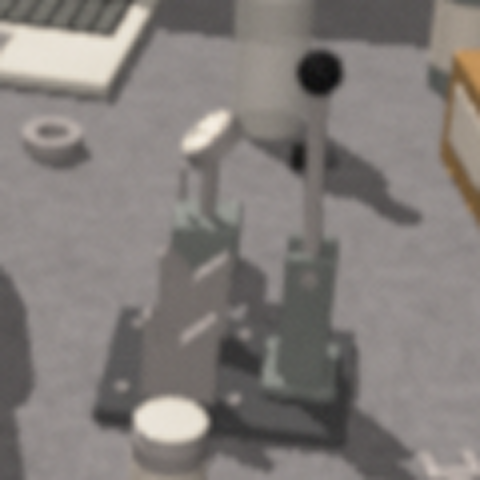

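View pics/zc.png

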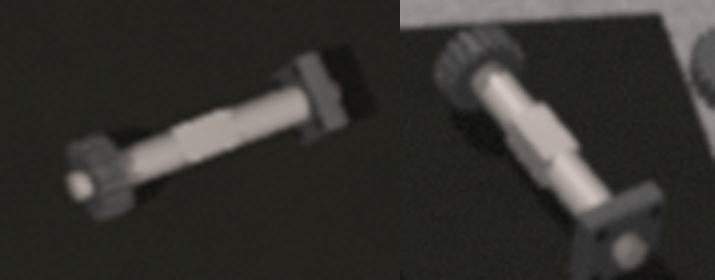

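Run:
```python
from h import *
np.set_printoptions(precision=4,suppress=True)
c=np.array([(262,132),(443,183),(375,422),(186,367)])/4+[180,110]
P=np.array([atz('top',p,.012) for p in c]);print(P)
x=(P[0]+P[1]-P[2]-P[3]);print('yaw',np.arctan2(x[1],x[0]), np.linalg.norm(P[0]-P[1]),np.linalg.norm(P[1]-P[2]))
y=(P[0]-P[1]+P[3]-P[2]);print(np.arctan2(-y[0],y[1]))
ctr=P.mean(0);yaw=np.arctan2(x[1],x[0]);print('fixture',ctr-.03*np.array([np.cos(yaw),np.sin(yaw),0]))
# shaft: gear outer end stub, flange
t=np.array([(80,186),(205,137),(318,95)])/4+[355,160]
for p in t: print(atz('top',p,.03))
for c in ['top','side']:
  for n in ['shaft_center','clamp','hinge']:
    for r in regions_of(c,n)[:2]: print(c,n,r['location'],round(r['score'],2),r['pixels'].sum())
```

```text
[[ 0.6517  0.094   0.012 ]
 [ 0.6191 -0.0285  0.012 ]
 [ 0.4563  0.013   0.012 ]
 [ 0.4898  0.1381  0.012 ]]
yaw -0.2576646051921518 0.12675068206939205 0.16804841148792946
-0.26109759980819475
fixture [0.5252 0.0618 0.012 ]
[ 0.4834 -0.248   0.03  ]
[ 0.5176 -0.3295  0.03  ]
[ 0.5473 -0.4039  0.03  ]
top shaft_center [419.2, 322.4] 0.84 1079
top shaft_center [405.7, 196.1] 0.68 980
top clamp [260.1, 136.6] 0.67 226
top hinge [258.3, 177.4] 0.83 3321
side shaft_center [172.9, 354.4] 0.84 1683
side shaft_center [333.8, 335.8] 0.64 1571
side clamp [337.4, 172.7] 0.85 380
side hinge [326.4, 226.5] 0.7 2522
```

Request:
servo_tool --targets '[[[0,-1.0,1.2,0,0,0,-1],[0,-2.0,2.4,0,0,0,-1],[0,-3.0,3.6,0,0,0,-1],[0,-4.0,4.8,0,0,0,-1],[0,-5.0,6.0,0,0,0,-1]]]'

```text
t: 1.57
position: [0.2607, 0.451, 0.4048]
ee_rot: [[0.0, 0.228, 0.974], [0.0, 0.974, -0.228], [-1.0, 0.0, 0.0]]
ft_force: [1.1, 0.5, -0.0]
finger_gap: 0.683
```

Request:
servo_tool --targets '[[[0,-1.0,1.2,0,0,0,-1],[0,-2.0,2.4,0,0,0,-1],[0,-3.0,3.6,0,0,0,-1],[0,-4.0,4.8,0,0,0,-1],[0,-5.0,6.0,0,0,0,-1]]]'

```text
t: 1.98
position: [0.3791, 0.2934, 0.405]
ee_rot: [[0.001, 0.228, 0.974], [0.001, 0.974, -0.228], [-1.0, 0.001, 0.0]]
ft_force: [1.5, 1.3, 0.1]
finger_gap: 0.327
```

Request:
servo_tool --targets '[[[0,-1.4,0.8,0,0,0,-1],[0,-2.9,1.7,0,0,0,-1],[0,-4.4,2.5,0,0,0,-1],[0,-5.9,3.4,0,0,0,-1],[0,-7.2,4.0,0,0,0,-1]]]'

```text
t: 2.4
position: [0.4358, 0.0933, 0.4052]
ee_rot: [[0.001, 0.228, 0.974], [0.001, 0.974, -0.228], [-1.0, 0.002, 0.001]]
ft_force: [0.9, 1.1, -0.1]
finger_gap: 0.007
```

Run:
```python
from h import *
np.set_printoptions(precision=4,suppress=True)
s=get_state();print(s['position'],s['q'],s['dq'].max())
im=snap('wrist','w1.png'); np.save('w1.npy',np.hstack([s['position'][:,None],s['ee_rot']]))
Z=dict(nest=.075,hinge=.103,gauge_dial=.108,clamp_knob=.24)
for n in Z:
    for r in mark_of('wrist',n)[:2]: print(n,np.round(r['location'],1),round(r['score'],2),atz('wrist',r['location'],Z[n],s))
```

```text
[0.4358 0.0933 0.4052] [-0.6327  0.0896  0.3751  2.0481 -0.0399  1.0088  1.1035] 1.137410827584055
nest [270.3 299.5] 0.94 [0.5293 0.0638 0.075 ]
hinge [268.2 383.8] 0.86 [0.6056 0.0438 0.103 ]
gauge_dial [431.3 318.7] 0.76 [0.5662 0.2115 0.108 ]
```

View pics/w1.png

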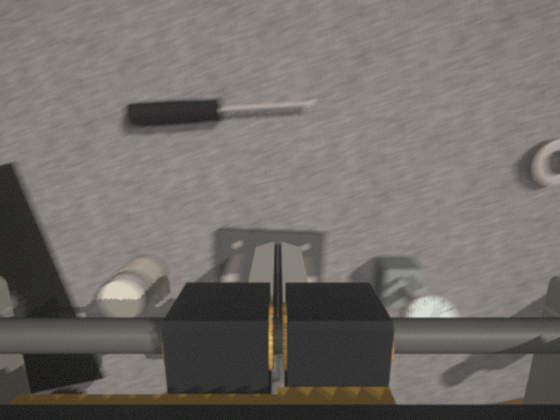

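Request:
servo_tool --targets '[[[0,-0.1,1.3,0,0,0,-1],[0,-0.2,2.6,0,0,0,-1],[0,-0.2,3.7,0,0,0,-1],[0,-0.3,4.5,0,0,0,-1],[0,-0.3,5.0,0,0,0,-1]]]'

```text
t: 3.07
position: [0.557, 0.0607, 0.4045]
ee_rot: [[0.0, 0.226, 0.974], [0.001, 0.974, -0.226], [-1.0, 0.001, 0.0]]
ft_force: [0.3, 0.3, -0.6]
finger_gap: 0.006
```

Request:
servo_tool --targets '[[[0,0,0.5,0,0,0,-1],[0,0,1.0,0,0,0,-1],[0,0,1.5,0,0,0,-1],[0,0,2.0,0,0,0,-1],[0,0,2.4,0,0,0,-1]]]'

```text
t: 3.48
position: [0.616, 0.0487, 0.4038]
ee_rot: [[-0.001, 0.224, 0.975], [0.001, 0.975, -0.224], [-1.0, 0.001, -0.001]]
ft_force: [-2.6, -0.9, -1.7]
finger_gap: 0.005
```

Request:
servo_tool --targets '[[[0,-0.1,0.3,0,0,0,-1],[0,-0.2,0.5,0,0,0,-1],[0,-0.2,0.6,0,0,0,-1],[0,-0.2,0.7,0,0,0,-1],[0,-0.2,0.7,0,0,0,-1]]]'

```text
t: 3.9
position: [0.632, 0.0399, 0.4038]
ee_rot: [[-0.001, 0.224, 0.975], [0.001, 0.975, -0.224], [-1.0, 0.001, -0.001]]
ft_force: [-1.3, 0.6, -0.2]
finger_gap: 0.005
```

Run:
```python
from h import *
np.set_printoptions(precision=4,suppress=True)
s=get_state();print(s['position'],s['q'],s['ft_force'])
t=snap('top','t1.png');sd=snap('side','s1.png')
cv2.imwrite('pics/z1.png',np.hstack([cv2.resize(t[90:210,180:310],(520,480),interpolation=2),cv2.resize(sd[140:260,290:360],(280,480),interpolation=2)]))
```

```text
[0.632  0.0399 0.4038] [-0.4163  0.4579  0.4164  1.6038 -0.2007  1.1235  1.394 ] [-1.3403  0.6034 -0.2252]
```

View pics/z1.png

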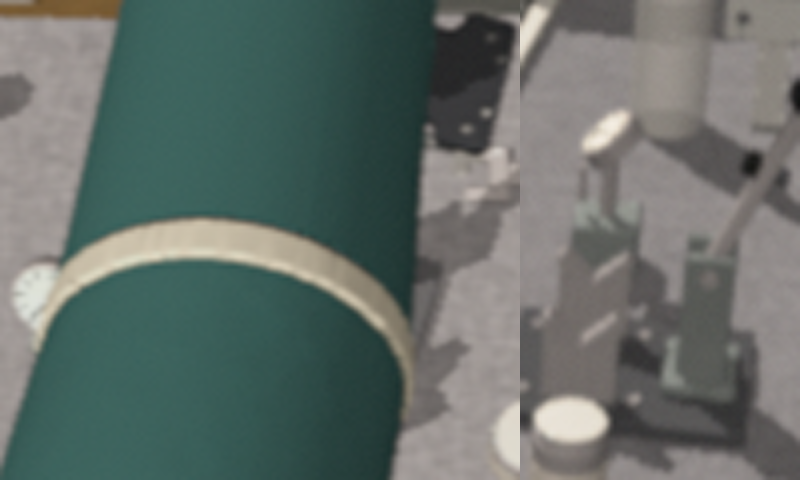

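Request:
servo_tool --targets '[[[0,0,-1.2,0,0,0,-1],[0,-0.8,-2.0,1,0,0,-1],[0,-2.3,-2.0,2,0,0,1],[0,-3.8,-2.0,3.0,0,0,1],[0,-5.3,-2.0,4.0,0,0,1]]]'

```text
t: 4.42
position: [0.5525, -0.0791, 0.4046]
ee_rot: [[0.001, 0.604, 0.797], [0.001, 0.797, -0.604], [-1.0, 0.002, 0.0]]
ft_force: [0.8, 0.3, -0.4]
finger_gap: 0.181
```

```bash
cat >> h.py <<'E'
from scipy.spatial.transform import Rotation as Ro
def go(P,ytheta,s=None,tilt=None):
    """needed shift/turn in tool units for tcp P & tool pointing down with tool y at angle"""
    s=s or get_state();R=np.array(s['ee_rot'])
    c,n=np.cos(ytheta),np.sin(ytheta)
    Rt=np.array([[0,c,n],[0,n,-c],[-1,0,0]])
    d=R.T@(np.array(P)-s['position'])/.025
    r=Ro.from_matrix(R.T@Rt).as_rotvec()/np.radians(6)
    return d.round(2),r.round(2)
E
python3 - <<'E'
from h import *
s=get_state();print(s['position'],s['q']);print(go([.517,-.328,.40],.389))
E
```

```text
[ 0.55254696 -0.07907308  0.40462322] [-0.36225133  0.33244459  0.55608373  1.79838243 -0.19986872  1.06569626
  1.18842107]
(array([ 0.17, -8.79,  4.88]), array([ 5.09, -0.  , -0.02]))
```

Request:
servo_tool --targets '[[[0,-1.4,0.8,1.1,0,0,1],[0,-2.8,1.6,2.2,0,0,1],[0,-4.2,2.4,3.3,0,0,1],[0,-5.6,3.1,4.4,0,0,1],[0,-7.0,3.9,5.1,0,0,1]]]'

```text
t: 4.83
position: [0.5237, -0.279, 0.4049]
ee_rot: [[0.002, 0.928, 0.373], [0.001, 0.373, -0.928], [-1.0, 0.003, -0.0]]
ft_force: [0.1, 0.4, -0.2]
finger_gap: 0.537
```

Request:
servo_tool --targets '[[[0,-1.2,-0.8,0,0,0,1],[0,-1.7,-1.0,0,0,0,1],[0,-1.7,-1.0,0,0,0,1]]]'

```text
t: 5.08
position: [0.4721, -0.273, 0.4049]
ee_rot: [[0.002, 0.929, 0.369], [0.001, 0.369, -0.929], [-1.0, 0.003, -0.0]]
ft_force: [-0.2, 0.2, 0.0]
finger_gap: 0.749
```

Run:
```python
from h import *
np.set_printoptions(precision=4,suppress=True)
s=get_state();print(s['position'],s['q'],abs(s['dq']).max());print(go([.517,-.328,.40],.389))
im=snap('wrist','w2.png')
for n in ['shaft_center','shaft_gear']:
    for r in mark_of('wrist',n)[:2]: print(n,np.round(r['location'],1),round(r['score'],2),atz('wrist',r['location'],.03,s))
```

```text
[ 0.4721 -0.273   0.4049] [-0.1337  0.3403  0.7437  1.8332 -0.2638  1.0672  1.088 ] 0.06616161868655651
(array([0.2 , 0.86, 2.71]), array([-0.1 , -0.  , -0.03]))
shaft_center [ 22.  171.2] 0.83 [ 0.2073 -0.3456  0.03  ]
shaft_center [296.8 257.6] 0.76 [ 0.5185 -0.329   0.03  ]
shaft_gear [ 88.4 166.7] 0.85 [ 0.2721 -0.3149  0.03  ]
shaft_gear [300.3 189. ] 0.57 [ 0.4917 -0.2541  0.03  ]
```

View pics/w2.png

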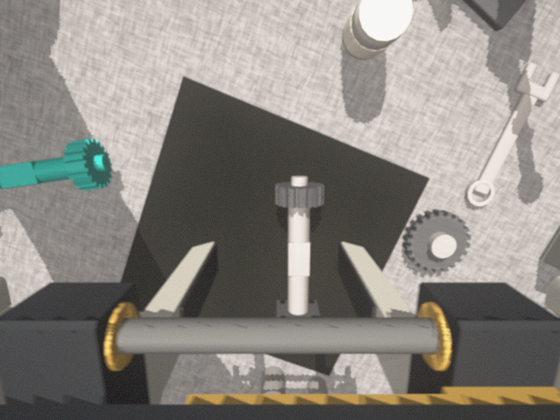

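Run:
```python
from h import *
np.set_printoptions(precision=4,suppress=True)
s=get_state()
im=cv2.imread('pics/w2.png')
g=im.min(2)
for r in list(range(212,240,4))+list(range(244,274,4))+list(range(278,300,4)):
    x=np.where(g[r,275:325]>110)[0]+275; print(r,x.min(),x.max(),end='; ')
    
ps=[]
for r in range(212,300,2):
    x=np.where(g[r,275:325]>110)[0]+275
    ps.append(atz('wrist',((x.min()+x.max())/2,r),.036,s)[:2])
ps=np.array(ps);d=ps[0]-ps[-1];l=cv2.fitLine(ps.astype(np.float32),cv2.DIST_HUBER,0,.01,.01).ravel();print(l,np.arctan2(l[1],l[0]))
for p in [(299,195),(299,242),(299,276)]: print(atz('wrist',p,.042,s),atz('wrist',p,.03,s))
```

```text
212 289 307; 216 288 307; 220 288 309; 224 288 308; 228 288 308; 232 288 308; 236 288 308; 244 288 310; 248 288 310; 252 288 310; 256 288 310; 260 288 309; 264 288 309; 268 288 309; 272 288 309; 278 288 307; 282 288 307; 286 288 307; 290 288 307; 294 288 307; 298 288 307; [ 0.3793 -0.9253  0.5236 -0.3274] -1.1817592
[ 0.4953 -0.2574  0.042 ] [ 0.4969 -0.2592  0.03  ]
[ 0.5155 -0.3057  0.042 ] [ 0.5179 -0.3091  0.03  ]
[ 0.5311 -0.3428  0.042 ] [ 0.534  -0.3476  0.03  ]
```

Run:
```python
from h import *
print(go([.522,-.327,.212],.389))
```

```text
(array([7.74, 0.86, 2.76]), array([-0.06,  0.01, -0.04]))
```

Request:
servo_tool --targets '[[[0.4,0.4,1.2,0,0,0,1],[1.4,0.86,2.3,0,0,0,1],[2.8,0.86,2.76,0,0,0,1],[4.3,0.86,2.76,0,0,0,1],[5.5,0.86,2.76,-0.06,0,0,1]]]'

```text
t: 5.65
position: [0.5224, -0.3271, 0.265]
ee_rot: [[0.003, 0.925, 0.38], [0.001, 0.38, -0.925], [-1.0, 0.003, 0.0]]
ft_force: [-0.1, 0.4, -0.3]
finger_gap: 0.996
```

Run:
```python
from h import *
np.set_printoptions(precision=4,suppress=True)
s=get_state()
im=snap('wrist','w3.png')
print(go([.522,-.327,.212],.389))
for n in ['shaft_center','shaft_gear']:
    for r in mark_of('wrist',n)[:1]: print(n,np.round(r['location'],1),round(r['score'],2),atz('wrist',r['location'],.03,s))
```

```text
(array([1.93, 0.01, 0.07]), array([ 0.02, -0.04,  0.01]))
shaft_center [275.6 237.8] 0.8 [ 0.521  -0.3275  0.03  ]
shaft_gear [278.1 121.6] 0.86 [ 0.4936 -0.2561  0.03  ]
```

View pics/w3.png

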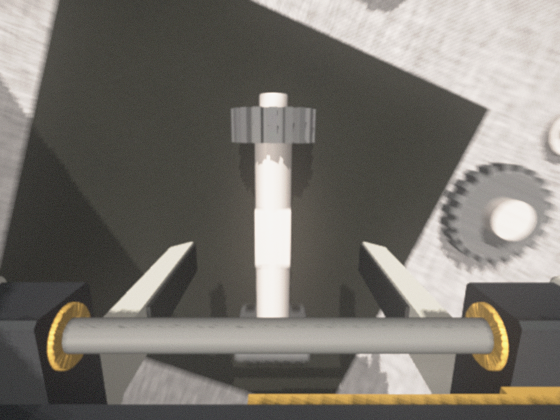

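Request:
servo_tool --targets '[[[1.0,0,0,0,0,0,1],[1.7,0,0,0,0,0,1],[1.93,0,0,0,0,0,1],[1.93,0,0,0,0,0,-1],[1.93,0,0,0,0,0,-1]]]'

```text
t: 6.22
position: [0.5229, -0.3269, 0.2205]
ee_rot: [[0.003, 0.925, 0.38], [0.001, 0.38, -0.925], [-1.0, 0.003, 0.0]]
ft_force: [-0.4, -0.5, 0.0]
finger_gap: 0.894
```

Request:
servo_tool --targets '[[[0.05,0,0,0,0,0,-1],[0.05,0,0,0,0,0,-1],[0.05,0,0,0,0,0,-1],[0.05,0,0,0,0,0,-1],[0.05,0,0,0,0,0,-1]]]'

```text
t: 6.63
position: [0.5229, -0.3269, 0.2195]
ee_rot: [[0.003, 0.925, 0.38], [0.001, 0.38, -0.925], [-1.0, 0.004, 0.0]]
ft_force: [-0.7, 0.4, -0.0]
finger_gap: 0.54
```

Request:
servo_tool --targets '[[[0,0,0,0,0,0,-1],[0,0,0,0,0,0,-1],[0,0,0,0,0,0,-1],[0,0,0,0,0,0,-1],[0,0,0,0,0,0,-1]]]'

```text
t: 7.05
position: [0.5227, -0.3272, 0.2195]
ee_rot: [[0.003, 0.925, 0.38], [0.001, 0.38, -0.925], [-1.0, 0.003, 0.0]]
ft_force: [-3.1, -1.4, 1.2]
finger_gap: 0.253
```

Request:
servo_tool --targets '[[[-0.5,0,0,0,0,0,-1],[-1.5,0,0,0,0,0,-1],[-3.0,0,0,0,0,0,-1],[-4.6,0,0,0,0,0,-1],[-6.2,0,0,0,0,0,-1]]]'

```text
t: 7.47
position: [0.5217, -0.327, 0.3766]
ee_rot: [[0.002, 0.925, 0.379], [0.001, 0.379, -0.925], [-1.0, 0.002, -0.0]]
ft_force: [1.9, -0.4, -4.8]
finger_gap: 0.255
```

Run:
```python
from h import *
np.set_printoptions(precision=4,suppress=True)
s=get_state();print(s['position'],s['ft_force'],s['torque'],s['finger_gap'])
im=snap('wrist','w4.png')
print(go([.529,.064,.41],-.26))
```

```text
[ 0.5217 -0.327   0.3766] [ 1.942  -0.385  -4.7747] [-0.0787 -0.0775 -0.0505] 0.25503704600448523
(array([ -1.06,   6.2 , -14.43]), array([ 6.2 ,  0.03, -0.1 ]))
```

View pics/w4.png

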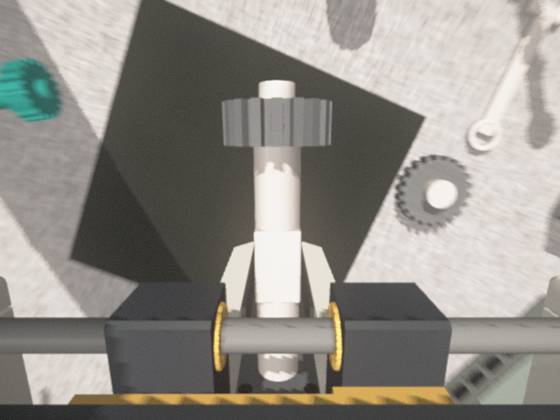

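Request:
servo_tool --targets '[[[-0.7,0.5,-1.1,0.5,0,0,-1],[-1.1,1.1,-2.5,1.2,0,0,-1],[-1.1,1.7,-3.9,1.9,0,0,-1],[-1.1,2.3,-5.3,2.6,0,0,-1],[-1.1,2.9,-6.7,3.3,0,0,-1]]]'

```text
t: 7.93
position: [0.5253, -0.1443, 0.412]
ee_rot: [[0.011, 0.999, 0.039], [-0.002, 0.039, -0.999], [-1.0, 0.011, 0.002]]
ft_force: [1.6, 0.4, -5.2]
finger_gap: 0.251
```

Run:
```python
from h import *
print(go([.529,.064,.40],-.26))
```

```text
(array([ 0.47,  0.47, -8.32]), array([ 2.86,  0.01, -0.1 ]))
```

Request:
servo_tool --targets '[[[0,0.1,-1.5,0.6,0,0,-1],[0,0.2,-3.0,1.2,0,0,-1],[0.1,0.3,-4.5,1.8,0,0,-1],[0.2,0.4,-6.0,2.4,0,0,-1],[0.3,0.5,-7.3,2.8,0,0,-1]]]'

```text
t: 8.35
position: [0.5301, 0.0412, 0.4045]
ee_rot: [[0.011, 0.967, -0.253], [-0.001, -0.253, -0.967], [-1.0, 0.011, -0.002]]
ft_force: [-0.1, 0.6, -5.3]
finger_gap: 0.252
```

Run:
```python
from h import *
print(go([.529,.064,.40],-.26))
```

```text
(array([ 0.18, -0.28, -0.87]), array([ 0.04, -0.02, -0.1 ]))
```

Request:
servo_tool --targets '[[[0,-0.1,-0.5,0,0,0,-1],[0,-0.2,-0.87,0,0,-0.1,-1],[0,-0.2,-0.87,0,0,-0.1,-1]]]'

```text
t: 8.6
position: [0.5306, 0.0653, 0.4046]
ee_rot: [[-0.001, 0.968, -0.251], [0.003, -0.251, -0.968], [-1.0, -0.001, -0.002]]
ft_force: [-0.5, 0.9, -4.2]
finger_gap: 0.252
```

Run:
```python
from h import *
np.set_printoptions(precision=4,suppress=True)
s=get_state();print(s['position'],s['ee_rot'],s['q'])
im=snap('wrist','w5.png')
Z=dict(nest=.075,fixture=0,hinge=.103,gauge_dial=.108,tin=0,shaft_gear=s['position'][2]-.1895,shaft_center=s['position'][2]-.1895)
for n in Z:
    for r in mark_of('wrist',n)[:1]: print(n,np.round(r['location'],1),round(r['score'],2),atz('wrist',r['location'],Z[n],s))
snap('top','t5.png');snap('side','s5.png')
for n in ['nest','gauge_dial','shaft_center','shaft_gear','clamp_knob']:
    for c in ['top','side']:
        for r in mark_of(c,n)[:2]: print(n,c,np.round(r['location'],1),round(r['score'],2),atz(c,r['location'],Z.get(n,.23)))
```

```text
[0.5306 0.0653 0.4046] [[-0.0007  0.9681 -0.2506]
 [ 0.0025 -0.2506 -0.9681]
 [-1.     -0.0013 -0.0022]] [-0.8448  0.3348  0.8165  1.8598 -0.2801  1.0656 -0.1716]
hinge [367.1 215.8] 0.89 [0.6056 0.0447 0.103 ]
shaft_center [279.1 261.9] 0.77 [0.5307 0.0664 0.2151]
nest top [251.2 181.3] 0.88 [0.532 0.071 0.075]
nest top [125.1 209.3] 0.73 [0.4535 0.3807 0.075 ]
nest side [305.9 213.8] 0.84 [0.5256 0.0548 0.075 ]
gauge_dial side [338.6 206.3] 0.39 [0.6078 0.0338 0.108 ]
shaft_center top [416.4 319.5] 0.58 [ 0.2166 -0.2881  0.2151]
shaft_center side [307.6 166.4] 0.81 [0.5235 0.06   0.2151]
shaft_center side [177.1 350.7] 0.75 [ 0.2386 -0.5135  0.2151]
shaft_gear top [403.5 291.6] 0.81 [ 0.2724 -0.263   0.2151]
shaft_gear top [254.6 188.7] 0.56 [0.4836 0.0539 0.2151]
shaft_gear side [315.8 149.5] 0.97 [0.5618 0.1584 0.2151]
shaft_gear side [210.7 333.9] 0.63 [ 0.2871 -0.485   0.2151]
clamp_knob side [362.7 164.4] 0.66 [0.658  0.0324 0.23  ]
```

View pics/w5.png

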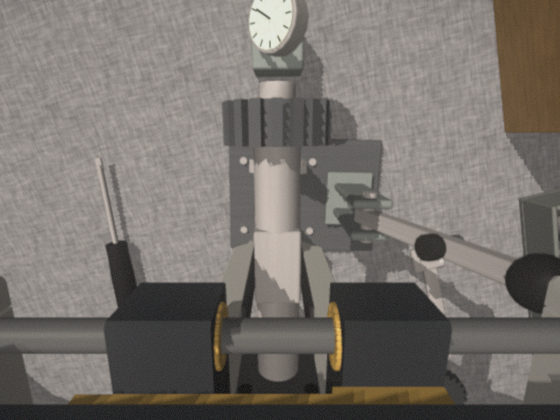

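View pics/s5.png

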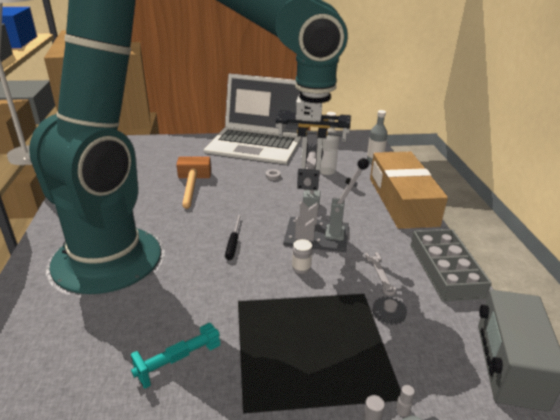

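Run:
```python
from h import *
np.set_printoptions(precision=4,suppress=True)
s=get_state()
im=cv2.imread('pics/w5.png');cv2.imwrite('pics/z5.png',cv2.resize(im[125:265,215:395],None,fx=4,fy=4,interpolation=2))
```

```text
(no output)
```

View pics/z5.png

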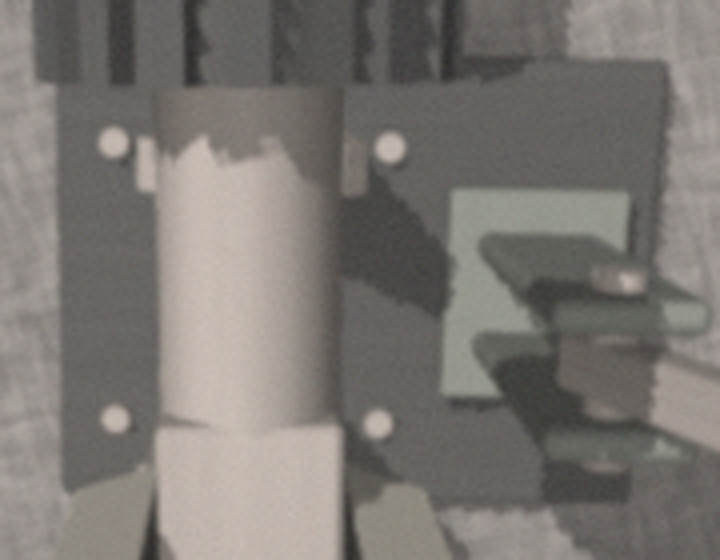

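Run:
```python
from h import *
np.set_printoptions(precision=4,suppress=True)
s=get_state()
A=lambda x,y,z:atz('wrist',(x/4+215,y/4+125),z,s)[:2]
tr=A(667,62,.012);l1=A(57,90,.012);l2=A(64,485,.012);b1=A(450,500,.012);r2=A(655,245,.012)
e=lambda a:np.arctan2(a[1],a[0])
print('left dir',e(l1-l2)-np.pi/2,'right',e(tr-r2)-np.pi/2)
yaw=-.26;X=np.array([np.cos(yaw),np.sin(yaw)]);Y=np.array([-X[1],X[0]])
n0=np.array([.529,.064])
f=lambda p:np.array([(p-n0)@X,(p-n0)@Y])
print('left(-55)',f(l1),f(l2));print('tr (115,65)',f(tr));print('bottom y -65',f(b1))
a,b=A(137,165,.079),A(368,165,.079);print('V +40 edges',f(a),f(b),'dir',e(b-a),np.linalg.norm(b-a)); 
print('V y rows',f(A(147,137,.079)),f(A(147,192,.079)))
for p in [(113,142),(390,148),(115,418),(378,423)]: print(f(A(*p,.012)))
print(f(np.array([.6056,.0447])))
print('tcp',f(s['position'][:2]),e(s['ee_rot'][:2,1]))
sc=s['position']-np.array([0,0,.1895])
```

```text
left dir -0.27475179046442455 right -0.24882935157676078
left(-55) [-0.0522  0.054 ] [-0.0539 -0.0614]
tr (115,65) [0.1161 0.0619]
bottom y -65 [ 0.0612 -0.0659]
V +40 edges [-0.0249  0.04  ] [0.0283 0.0401] dir -0.2578431018135612 0.053164193464610154
V y rows [-0.0225  0.0463] [-0.0227  0.0337]
[-0.0371  0.0398]
[0.0404 0.0383]
[-0.0383 -0.0406]
[ 0.0391 -0.0419]
[0.079 0.001]
tcp [0.0018 0.    ] -0.25621244484670475
```

Request:
servo_tool --targets '[[[1.0,0,0,0,0,0,-1],[2.0,0,0,0,0,0,-1],[3.0,0,0,0,0,0,-1],[3.9,0,0,0,0,0,-1],[4.5,0,0,0,0,0,-1]]]'

```text
t: 10.02
position: [0.5304, 0.0638, 0.29]
ee_rot: [[-0.001, 0.967, -0.253], [0.001, -0.253, -0.967], [-1.0, -0.001, -0.001]]
ft_force: [-0.1, -0.4, -4.1]
finger_gap: 0.252
```

Run:
```python
from h import *
np.set_printoptions(precision=4,suppress=True)
s=get_state();print(s['position'],s['ee_rot'],s['ft_force'])
w=snap('wrist','w6.png');sd=snap('side','s6.png')
cv2.imwrite('pics/z6.png',np.hstack([cv2.resize(w,(440,330)),cv2.resize(sd[100:260,260:380],(330,440),interpolation=2)[:330]]))
```

```text
[0.5304 0.0638 0.29  ] [[-0.0011  0.9674 -0.2533]
 [ 0.0012 -0.2533 -0.9674]
 [-1.     -0.0014 -0.0009]] [-0.0569 -0.3647 -4.0763]
```

View pics/z6.png

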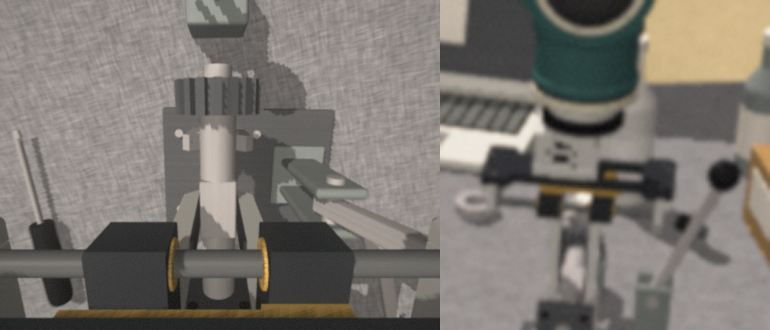

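Request:
servo_tool --targets '[[[0.3,0,0,0,0,0,-1],[0.55,0,0,0,0,0,-1],[0.75,0,0,0,0,0,-1],[0.85,0,0,0,0,0,-1],[0.85,0,0,0,0,0,-1]]]'

```text
t: 10.53
position: [0.5302, 0.0638, 0.2686]
ee_rot: [[-0.003, 0.967, -0.253], [0.0, -0.253, -0.967], [-1.0, -0.003, 0.0]]
ft_force: [0.4, -0.3, -4.9]
finger_gap: 0.251
```

Request:
servo_tool --targets '[[[0.06,0,0,0,0,0,-1],[0.1,0,0,0,0,0,-1],[0.15,0,0,0,0,0,-1],[0.15,0,0,0,0,0,-1]]]'

```text
t: 10.87
position: [0.5302, 0.0639, 0.265]
ee_rot: [[-0.003, 0.967, -0.253], [0.001, -0.253, -0.967], [-1.0, -0.003, -0.0]]
ft_force: [-1.7, 1.3, 1.3]
finger_gap: 0.25
```

Request:
servo_tool --targets '[[[0,0,0,0,0,0,-0.2],[0,0,0,0,0,0,-0.2],[0,0,0,0,0,0,-0.2],[0,0,0,0,0,0,-0.2]]]'

```text
t: 11.2
position: [0.5303, 0.0639, 0.2652]
ee_rot: [[-0.002, 0.967, -0.253], [0.001, -0.253, -0.967], [-1.0, -0.002, -0.0]]
ft_force: [-0.1, -0.4, -0.5]
finger_gap: 0.398
```

Run:
```python
from h import *
np.set_printoptions(precision=4,suppress=True)
s=get_state();print(s['position'],s['ft_force'],s['finger_gap'])
w=snap('wrist','w7.png');sd=snap('side','s7.png')
for n in ['shaft_center','shaft_gear']:
    for c in ['wrist','side']:
        for r in mark_of(c,n)[:2]: print(n,c,np.round(r['location'],1),round(r['score'],2),atz(c,r['location'],.075,s))
cv2.imwrite('pics/z7.png',np.hstack([cv2.resize(w,(440,330)),cv2.resize(sd[130:250,260:380],(330,330),interpolation=2)]))
```

```text
[0.5303 0.0639 0.2652] [-0.1173 -0.3646 -0.4529] 0.3978579962608103
shaft_center wrist [277.2 262.4] 0.6 [0.529  0.0644 0.075 ]
shaft_center side [178.4 351.6] 0.75 [ 0.2186 -0.3917  0.075 ]
shaft_center side [380.5 271.7] 0.67 [ 0.6575 -0.199   0.075 ]
shaft_gear wrist [279.8 122. ] 0.92 [0.5492 0.1361 0.075 ]
shaft_gear side [313.7 197.6] 0.87 [0.561  0.1376 0.075 ]
shaft_gear side [209.4 335.9] 0.75 [ 0.2746 -0.3584  0.075 ]
```

View pics/z7.png

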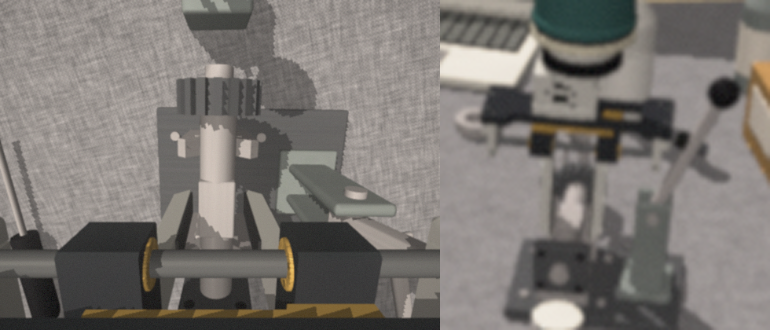

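Request:
servo_tool --targets '[[[-0.5,0,0,0,0,0,-0.2],[-1.5,0,0,0,0,0,-0.2],[-3.0,0,0,0,0,0,-0.2],[-4.5,0,0,0,0,0,0],[-6.0,0,0,0,0,0,0]]]'

```text
t: 11.92
position: [0.5303, 0.0632, 0.4175]
ee_rot: [[-0.003, 0.967, -0.254], [0.0, -0.254, -0.967], [-1.0, -0.003, 0.0]]
ft_force: [-0.1, 0.5, -0.1]
finger_gap: 0.486
```

Run:
```python
from h import *
np.set_printoptions(precision=4,suppress=True)
s=get_state();print(s['position'],s['q'])
w=snap('wrist','w8.png');sd=snap('side','s8.png')
for n,z in [('shaft_center',.075),('shaft_gear',.075),('clamp_knob',.233),('gauge_dial',.108),('nest',.075)]:
    for c in ['wrist','side']:
        for r in mark_of(c,n)[:2]: print(n,c,np.round(r['location'],1),round(r['score'],2),atz(c,r['location'],z,s))
cv2.imwrite('pics/z8.png',np.hstack([cv2.resize(w,(440,330)),cv2.resize(sd[130:250,260:380],(330,330),interpolation=2)]))
```

```text
[0.5303 0.0632 0.4175] [-0.8581  0.3208  0.834   1.8462 -0.2665  1.0935 -0.1819]
shaft_center side [179.2 350.7] 0.87 [ 0.2199 -0.3897  0.075 ]
shaft_center side [306.1 210.9] 0.61 [0.5284 0.0692 0.075 ]
shaft_gear wrist [281.6 125.3] 0.97 [0.5519 0.136  0.075 ]
shaft_gear side [315.2 195.4] 0.97 [0.5674 0.1495 0.075 ]
clamp_knob wrist [521.3 267.3] 0.72 [0.6547 0.0299 0.233 ]
clamp_knob side [361.9 161.6] 0.94 [0.6581 0.0421 0.233 ]
gauge_dial wrist [274.1  20.7] 0.64 [0.5658 0.214  0.108 ]
gauge_dial side [312.1 171.7] 0.7 [0.5703 0.2326 0.108 ]
nest wrist [274.3 203.5] 0.7 [0.5258 0.0649 0.075 ]
nest side [305.1 209.8] 0.9 [0.5265 0.075  0.075 ]
```

View pics/z8.png

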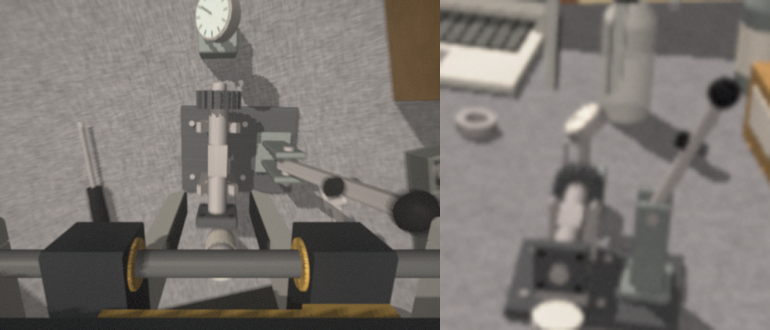

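Run:
```python
from h import *
print(go([.656,.030,.478],1.312))
```

```text
(array([-2.55,  5.18,  0.03]), array([-14.98,  -0.02,   0.03]))
```

Request:
servo_tool --targets '[[[-1.2,0,0,-1.1,0,0,0.2],[-2.2,0,0,-2.2,0,0,0.2],[-2.5,0,0,-3.3,0,0,0.2],[-2.5,0.5,0,-4.4,0,0,0.2],[-2.5,1.0,0,-5.5,0,0,0.2]]]'

```text
t: 12.93
position: [0.5552, 0.0574, 0.4776]
ee_rot: [[-0.003, 0.947, 0.32], [0.001, 0.32, -0.947], [-1.0, -0.002, -0.002]]
ft_force: [-0.0, 0.2, 0.6]
finger_gap: 0.601
```

Run:
```python
from h import *
print(go([.656,.030,.478],1.312))
```

```text
(array([-0.03,  3.47,  2.33]), array([-9.41, -0.03,  0.01]))
```

Request:
servo_tool --targets '[[[0,0.5,0.3,-1.1,0,0,0.2],[0,1.0,0.7,-2.2,0,0,0.2],[0,1.6,1.1,-3.3,0,0,0.2],[0,2.2,1.5,-4.4,0,0,0.2],[0,2.8,1.9,-5.5,0,0,0.2]]]'

```text
t: 13.35
position: [0.6376, 0.0346, 0.4768]
ee_rot: [[-0.003, 0.616, 0.788], [0.001, 0.788, -0.616], [-1.0, -0.001, -0.004]]
ft_force: [-1.4, 0.4, -0.4]
finger_gap: 0.6
```

Run:
```python
from h import *
print(go([.656,.030,.478],1.312))
```

```text
(array([-0.05,  0.31,  0.69]), array([-3.86, -0.04,  0.  ]))
```

Request:
servo_tool --targets '[[[0,0.1,0.3,-1.1,0,0,0.2],[0,0.3,0.6,-2.2,0,0,0.2],[0,0.3,0.7,-3.3,0,0,0.2],[0,0.3,0.7,-3.9,0,0,0.2],[0,0.3,0.7,-3.9,0,0,0.2]]]'

```text
t: 13.77
position: [0.6562, 0.0293, 0.4763]
ee_rot: [[-0.004, 0.249, 0.968], [0.001, 0.968, -0.249], [-1.0, -0.0, -0.004]]
ft_force: [0.1, 0.1, -0.1]
finger_gap: 0.596
```

Run:
```python
from h import *
np.set_printoptions(precision=4,suppress=True)
s=get_state();print(s['position'],s['q'])
w=snap('wrist','w9.png');sd=snap('side','s9.png')
for c in ['wrist','side']:
        for r in mark_of(c,'clamp_knob')[:2]: print(c,np.round(r['location'],1),round(r['score'],2),atz(c,r['location'],.233,s))
cv2.imwrite('pics/z9.png',np.hstack([cv2.resize(w,(440,330)),cv2.resize(sd[130:250,290:410],(330,330),interpolation=2)]))
print(go([.656,.030,.415],1.312))
```

```text
[0.6562 0.0293 0.4763] [-0.4569  0.4638  0.5281  1.4526 -0.2376  1.2931  1.4101]
wrist [276.5 238.8] 0.93 [0.6574 0.0278 0.233 ]
side [363.1 164. ] 0.86 [0.6577 0.0287 0.233 ]
side [302.9 212.6] 0.42 [ 0.4741 -0.1828  0.233 ]
(array([2.47, 0.01, 0.01]), array([ 0.02, -0.04, -0.  ]))
```

View pics/z9.png

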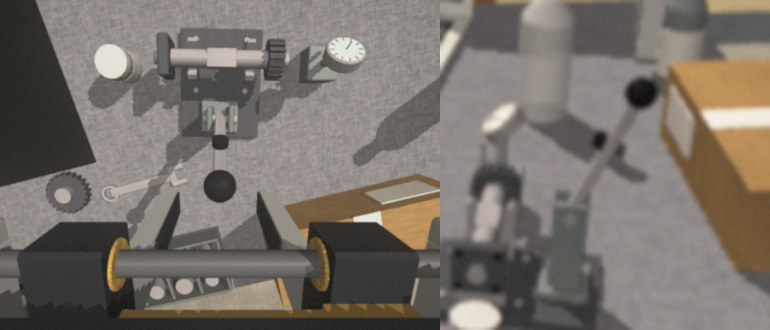

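Request:
servo_tool --targets '[[[1.0,-0.03,0.05,0,0,0,0.2],[2.0,-0.03,0.05,0,0,0,0.2],[2.5,-0.03,0.05,0,0,0,0.2],[2.5,-0.03,0.05,0,0,0,-1],[2.5,-0.03,0.05,0,0,0,-1]]]'

```text
t: 14.38
position: [0.6568, 0.029, 0.4145]
ee_rot: [[-0.004, 0.255, 0.967], [0.001, 0.967, -0.255], [-1.0, -0.0, -0.004]]
ft_force: [0.0, -0.1, 0.8]
finger_gap: 0.492
```

Request:
servo_tool --targets '[[[0,0,0,0,0,0,-1],[0,0,0,0,0,0,-1],[0,0,0,0,0,0,-1],[0,0,0,0,0,0,-1]]]'

```text
t: 14.72
position: [0.6573, 0.0299, 0.4159]
ee_rot: [[-0.001, 0.254, 0.967], [0.003, 0.967, -0.254], [-1.0, 0.002, -0.002]]
ft_force: [3.1, 5.3, 2.6]
finger_gap: 0.302
```

Run:
```python
from h import *
np.set_printoptions(precision=3,suppress=True)
s=get_state();print(s['position'],s['ft_force'],s['finger_gap'])
n=np.array([.5305,.064]);X=np.array([np.cos(-.258),np.sin(-.258)]);H=np.append(n+.08*X,.103)
g=s['position']+.18*s['ee_rot'][:,0];v=g-H;nx=v[:2]@X;print('knob rel hinge',nx,v[2],np.hypot(nx,v[2]),'theta',np.arctan2(v[2],-nx))
th0=np.arctan2(v[2],-nx)
for th in [1.85,1.7,1.55,1.4,1.25,1.1,.95,.8,.65,.5,.35,.2,.1,0.03,0]:
    P=H+.14*np.array([-np.cos(th)*X[0],-np.cos(th)*X[1],np.sin(th)])
    d=s['ee_rot'].T@(P-g)/.025; print(th,d.round(2))
```

```text
[0.657 0.03  0.416] [3.116 5.252 2.589] 0.3020883058515558
knob rel hinge 0.05090096171957489 0.1329406033087434 0.1423520702767273 theta 1.936461882672011
1.85 [-0.06  0.01 -0.49]
1.7 [-0.23  0.01 -1.31]
1.55 [-0.28  0.01 -2.15]
1.4 [-0.19  0.01 -2.99]
1.25 [ 0.01  0.01 -3.8 ]
1.1 [ 0.34  0.01 -4.58]
0.95 [ 0.77  0.01 -5.29]
0.8 [ 1.31  0.01 -5.93]
0.65 [ 1.94  0.01 -6.49]
0.5 [ 2.65  0.01 -6.94]
0.35 [ 3.41  0.01 -7.29]
0.2 [ 4.22  0.01 -7.52]
0.1 [ 4.77  0.01 -7.6 ]
0.03 [ 5.17  0.01 -7.62]
0 [ 5.33  0.01 -7.62]
```

Request:
servo_tool --targets '[[[-0.06,0,-0.5,0,0,0,-1],[-0.23,0,-1.31,0,0,0,-1],[-0.28,0,-2.15,0,0,0,-1],[-0.19,0,-2.99,0,0,0,-1],[0.01,0,-3.8,0,0,0,-1]]]'

```text
t: 15.13
position: [0.5654, 0.0547, 0.4187]
ee_rot: [[0.004, 0.253, 0.967], [0.005, 0.967, -0.253], [-1.0, 0.006, 0.003]]
ft_force: [3.5, 6.8, 6.0]
finger_gap: 0.305
```

```bash
cat > arc.py <<'E'
from h import *
np.set_printoptions(precision=3,suppress=True)
s=get_state();print(s['position'],s['ft_force'],s['finger_gap'])
n=np.array([.5305,.064]);X=np.array([np.cos(-.258),np.sin(-.258)]);H=np.append(n+.08*X,.103)
g=s['position']+.18*s['ee_rot'][:,0];v=g-H;nx=v[:2]@X;print('knob rel hinge',nx,v[2],np.hypot(nx,v[2]),'theta',np.arctan2(v[2],-nx))
t0=np.arctan2(v[2],-nx)
for th in [1.1,.95,.8,.65,.5,.35,.2,.1,0.03,0,-.03]:
    if th>t0: continue
    P=H+.14*np.array([-np.cos(th)*X[0],-np.cos(th)*X[1],np.sin(th)])
    d=s['ee_rot'].T@(P-g)/.025; print(th,d.round(2))
E
python3 arc.py
```

```text
[0.565 0.055 0.419] [3.473 6.765 5.991] 0.3048490265643456
knob rel hinge -0.04337670455797995 0.13569769395812054 0.14246193401699284 theta 1.261404640810481
1.1 [ 0.43 -0.04 -0.81]
0.95 [ 0.87 -0.04 -1.53]
0.8 [ 1.4  -0.04 -2.17]
0.65 [ 2.03 -0.05 -2.73]
0.5 [ 2.73 -0.05 -3.19]
0.35 [ 3.5  -0.05 -3.54]
0.2 [ 4.3  -0.06 -3.77]
0.1 [ 4.86 -0.06 -3.85]
0.03 [ 5.25 -0.06 -3.88]
0 [ 5.42 -0.06 -3.88]
-0.03 [ 5.58 -0.06 -3.88]
```

Request:
servo_tool --targets '[[[0.4,0.03,-0.81,0,0,0,-1],[0.84,0.05,-1.53,0,0,0,-1],[1.38,0.05,-2.17,0,0,0,-1],[2.0,0.05,-2.73,0,0,0,-1],[2.7,0.05,-3.19,0,0,0,-1]]]'

```text
t: 15.55
position: [0.488, 0.0763, 0.3518]
ee_rot: [[0.006, 0.253, 0.967], [0.006, 0.967, -0.253], [-1.0, 0.007, 0.004]]
ft_force: [-0.6, -1.7, 2.6]
finger_gap: 0.307
```

```bash
python3 arc.py
```

```text
[0.488 0.076 0.352] [-0.623 -1.687  2.604] 0.30746676102257997
knob rel hinge -0.12347434291302813 0.0688313821065523 0.14136361809356135 theta 0.5085487484574966
0.5 [ 0.07 -0.1   0.02]
0.35 [ 0.83 -0.1  -0.33]
0.2 [ 1.64 -0.11 -0.56]
0.1 [ 2.19 -0.11 -0.64]
0.03 [ 2.58 -0.11 -0.67]
0 [ 2.75 -0.12 -0.67]
-0.03 [ 2.92 -0.12 -0.67]
```

Request:
servo_tool --targets '[[[0.8,0,-0.33,0,0,0,-1],[1.5,0,-0.54,0,0,0,-1],[2.0,0,-0.63,0,0,0,-1],[2.4,0,-0.67,0,0,0,-1],[2.6,0,-0.67,0,0,0,-1]]]'

```text
t: 15.97
position: [0.4715, 0.081, 0.2861]
ee_rot: [[0.004, 0.253, 0.967], [0.006, 0.967, -0.253], [-1.0, 0.007, 0.002]]
ft_force: [-8.4, 0.2, 2.6]
finger_gap: 0.305
```

```bash
python3 arc.py
```

```text
[0.471 0.081 0.286] [-8.418  0.225  2.556] 0.3050407984362059
knob rel hinge -0.1410172670085375 0.0031404897134826165 0.14105223241834086 theta 0.02226656880096509
0 [ 0.12 -0.11  0.04]
-0.03 [ 0.29 -0.11  0.04]
```

Request:
servo_tool --targets '[[[0.1,0,-0.05,0,0,0,-1],[0.2,0,-0.08,0,0,0,-1],[0.2,0,-0.08,0,0,0,-1]]]'

```text
t: 16.22
position: [0.4704, 0.0812, 0.2819]
ee_rot: [[0.007, 0.254, 0.967], [0.006, 0.967, -0.254], [-1.0, 0.008, 0.005]]
ft_force: [5.0, -3.6, -3.9]
finger_gap: 0.308
```

```bash
python3 arc.py
```

```text
[0.47  0.081 0.282] [ 4.95  -3.58  -3.906] 0.30756941155809775
knob rel hinge -0.14156785051631293 -0.0011389030624480018 0.1415724316383482 theta -0.008044753727548402
-0.03 [ 0.12 -0.11  0.06]
```

Request:
servo_tool --targets '[[[0.1,0,0.05,0,0,0,-1],[0.15,0,0.05,0,0,0,-1],[0.15,0,0.05,0,0,0,-1]]]'

```text
t: 16.47
position: [0.4714, 0.0809, 0.2783]
ee_rot: [[0.006, 0.254, 0.967], [0.007, 0.967, -0.254], [-1.0, 0.008, 0.004]]
ft_force: [-4.1, -0.1, -2.4]
finger_gap: 0.305
```

```bash
python3 arc.py;python3 - <<'E'
from h import *
sd=snap('side','s10.png')
cv2.imwrite('pics/z10.png',cv2.resize(sd[130:250,240:380],(700,600),interpolation=2))
E
```

```text
[0.471 0.081 0.278] [-4.13  -0.059 -2.368] 0.3053701346678749
knob rel hinge -0.14072578089460658 -0.004740227577681375 0.14080559351774713 theta -0.03367141385777192
```

View pics/z10.png

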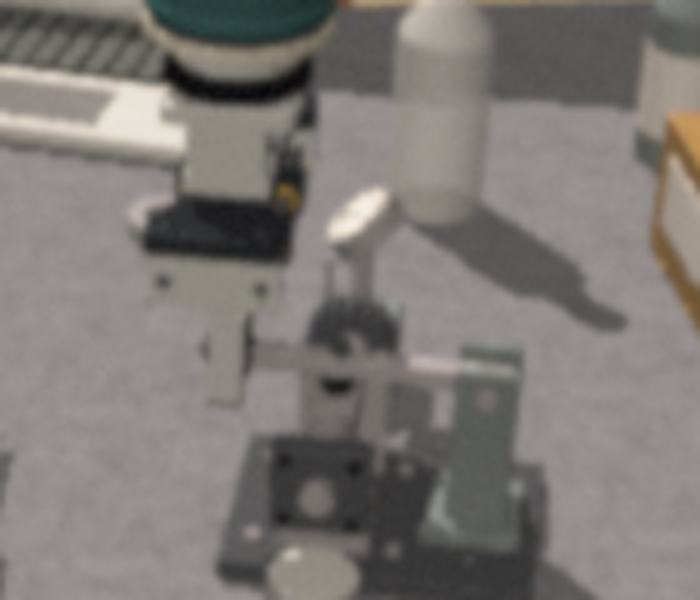

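Request:
servo_tool --targets '[[[0,0,0,0,0,0,0.0],[0,0,0,0,0,0,0.0],[0,0,0,0,0,0,0.0],[-0.5,0,0,0,0,0,0.0],[-1.2,0,0,0,0,0,0.0]]]'

```text
t: 16.93
position: [0.4711, 0.0807, 0.308]
ee_rot: [[0.004, 0.254, 0.967], [0.006, 0.967, -0.254], [-1.0, 0.007, 0.003]]
ft_force: [0.5, 0.3, -0.0]
finger_gap: 0.503
```

Request:
servo_tool --targets '[[[-0.8,0,0,0,0,0,0],[-1.5,0,0,0,0,0,-1],[-1.5,0,0,0,0,0,-1],[-1.5,0,0,0,0,0,-1],[-1.5,0,0,0,0,0,-1]]]'

```text
t: 17.35
position: [0.4708, 0.0805, 0.3451]
ee_rot: [[0.004, 0.254, 0.967], [0.006, 0.967, -0.254], [-1.0, 0.007, 0.003]]
ft_force: [0.1, -0.6, -0.6]
finger_gap: 0.253
```

Request:
servo_tool --targets '[[[0,0,0,0,0,0,-1],[0,0,0,0,0,0,-1],[0,0,0,0,0,0,-1],[0,0,0,0,0,0,-1]]]'

```text
t: 17.68
position: [0.4708, 0.0805, 0.3448]
ee_rot: [[0.004, 0.254, 0.967], [0.005, 0.967, -0.254], [-1.0, 0.006, 0.002]]
ft_force: [-0.0, 0.4, -0.2]
finger_gap: 0.005
```

```bash
python3 arc.py;python3 - <<'E'
from h import *
np.set_printoptions(precision=4,suppress=True)
s=get_state()
w=snap('wrist','w11.png');sd=snap('side','s11.png')
for c in ['wrist','side']:
  for n,z in [('clamp_knob',.103),('shaft_gear',.075)]:
        for r in mark_of(c,n)[:1]: print(c,n,np.round(r['location'],1),round(r['score'],2),atz(c,r['location'],z,s))
cv2.imwrite('pics/z11.png',np.hstack([cv2.resize(w,(440,330)),cv2.resize(sd[130:250,240:370],(357,330),interpolation=2)]))
E
```

```text
[0.471 0.081 0.345] [-0.044  0.417 -0.155] 0.005313590383205175
knob rel hinge -0.14145142554850515 0.061820386239118494 0.15437054752917762 theta 0.41202698010346417
0.35 [ 0.55 -0.08  0.4 ]
0.2 [ 1.36 -0.08  0.17]
0.1 [ 1.91 -0.09  0.08]
0.03 [ 2.3  -0.09  0.05]
0 [ 2.47 -0.09  0.05]
-0.03 [ 2.64 -0.09  0.05]
wrist clamp_knob [275.4 235.5] 0.65 [0.471  0.0801 0.103 ]
wrist shaft_gear [366.  290.7] 0.98 [0.5456 0.1381 0.075 ]
side clamp_knob [284.5 201.1] 0.62 [0.4695 0.0788 0.103 ]
side shaft_gear [209.6 333.5] 0.87 [ 0.2749 -0.3523  0.075 ]
```

View pics/z11.png

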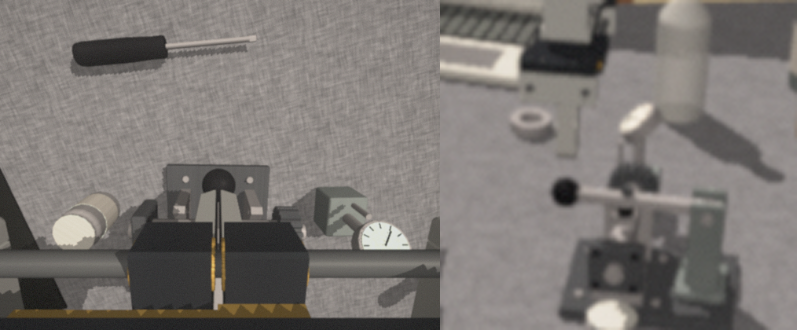

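Request:
servo_tool --targets '[[[0.5,0,0,0,0,0,-1],[0.9,0,0,0,0,0,-1],[1.0,0,0,0,0,0,-1],[1.1,0,0,0,0,0,-1],[1.1,0,0,0,0,0,-1]]]'

```text
t: 18.4
position: [0.4709, 0.0806, 0.3173]
ee_rot: [[0.004, 0.254, 0.967], [0.005, 0.967, -0.254], [-1.0, 0.006, 0.002]]
ft_force: [0.4, -0.5, -0.6]
finger_gap: 0.008
```

Request:
servo_tool --targets '[[[0.05,0,0,0,0,0,-1],[0.1,0,0,0,0,0,-1],[0.1,0,0,0,0,0,-1]]]'

```text
t: 18.65
position: [0.4712, 0.0805, 0.316]
ee_rot: [[0.004, 0.254, 0.967], [0.006, 0.967, -0.254], [-1.0, 0.007, 0.002]]
ft_force: [-9.6, -1.1, 25.9]
finger_gap: 0.005
```

Request:
servo_tool --targets '[[[-0.3,0,0,0,0,0,-1],[-1.0,0,0,0,0,0,-1],[-2.2,0,-0.8,0,0,0,-1],[-3.6,0,-1.6,0,0,0,-1],[-4.6,0,-2.4,0,0,0,-1]]]'

```text
t: 19.07
position: [0.4122, 0.0946, 0.4332]
ee_rot: [[0.006, 0.256, 0.967], [0.006, 0.967, -0.256], [-1.0, 0.007, 0.004]]
ft_force: [0.5, 0.4, 0.3]
finger_gap: 0.003
```

Request:
servo_tool --targets '[[[0,0,0,0,0,0,-1],[0,0,0,0,0,0,-1],[0,0,0,0,0,0,-1]]]'

```text
t: 19.32
position: [0.4123, 0.0946, 0.4332]
ee_rot: [[0.006, 0.255, 0.967], [0.007, 0.967, -0.255], [-1.0, 0.008, 0.004]]
ft_force: [-0.2, -0.8, -1.1]
finger_gap: 0.005
```

Run:
```python
from h import *
np.set_printoptions(precision=4,suppress=True)
s=get_state()
print(s['position'],s['ft_force'])
w=snap('wrist','w12.png');sd=snap('side','s12.png');t=snap('top','t12.png')
for c in ['wrist','side','top']:
  for n,z in [('clamp_knob',.103),('shaft_gear',.075),('shaft_center',.075),('nest',.075),('gauge_dial',.108)]:
        for r in mark_of(c,n)[:2]: print(c,n,np.round(r['location'],1),round(r['score'],2),atz(c,r['location'],z,s))
print('expect knob px θ=0 / .05', *[proj('side',np.array([.5305+.08*.967-.14*np.cos(a)*.967,.064-.08*.255+.14*np.cos(a)*.255,.103+.14*np.sin(a)])) for a in (0,.05)])
cv2.imwrite('pics/z12.png',np.hstack([cv2.resize(w,(440,330)),cv2.resize(sd[130:250,240:370],(357,330),interpolation=2)]))
```

```text
[0.4123 0.0946 0.4332] [-0.2307 -0.8135 -1.0951]
wrist gauge_dial [419.4 319.6] 0.73 [0.5671 0.2089 0.108 ]
side clamp_knob [285.5 201.3] 0.55 [0.4721 0.0776 0.103 ]
side clamp_knob [307.7 174. ] 0.19 [0.5566 0.2283 0.103 ]
side shaft_gear [312.1 195.4] 0.72 [0.5584 0.1502 0.075 ]
side shaft_gear [209.4 333. ] 0.58 [ 0.2745 -0.351   0.075 ]
side shaft_center [305.8 208.3] 0.82 [0.5296 0.0825 0.075 ]
side shaft_center [180.7 354.6] 0.79 [ 0.2232 -0.3991  0.075 ]
side nest [305.6 211.1] 0.56 [0.5268 0.0683 0.075 ]
side nest [274.1 178.8] 0.18 [0.4593 0.257  0.075 ]
side gauge_dial [310.5 173. ] 0.51 [0.5642 0.2247 0.108 ]
top shaft_gear [399.3 293.7] 0.95 [ 0.2649 -0.293   0.075 ]
top shaft_center [252.7 185.5] 0.95 [0.5213 0.0669 0.075 ]
top shaft_center [419.1 316. ] 0.72 [ 0.214  -0.3387  0.075 ]
top nest [252.6 182.2] 0.58 [0.5298 0.0674 0.075 ]
expect knob px θ=0 / .05 [285.5603 200.9703] [285.696  198.7489]
```

View pics/z12.png

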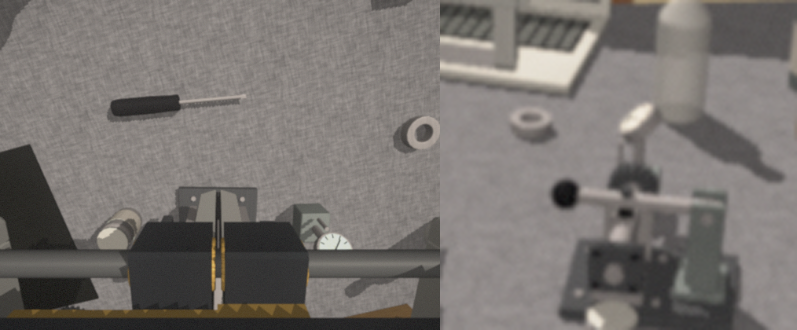

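```bash
python3 -c "
from plant import hand_in; print(hand_in())"
```

```text
the job is handed in; nothing more can be done
None
```

The shaft now lies across both V supports, gear end towards the dial gauge, with the hold-down arm swung down so its pad rests on it. I handed in at about 19.7 s of the 72 s allowed; no verdict is reported.

**What I did**
- The hold-down arm started nearly upright, at about 1.48 rad. I pushed it back to about 1.94 rad to make room for the gripper.
- I gripped the shaft on its square section, turned it and lowered it slowly until the Vs took its weight. I then opened the fingers and lifted clear, with the arm still open.
- I pinched the knob, followed its arc down to level, let go, and pressed the knob down with closed fingertips to about 26 N.

**What the last checks showed**
- **Hold-down arm:** it gave a firm stop when pressed. In the side picture the knob is within half a pixel of where 0 rad would put it, so I take the angle as about 0 ± 0.01 rad.
- **Shaft position:** the gear was about 2.5 mm along from its ideal spot and about 78 mm from the dial (limit 115 mm). Both figures come from wrist pictures taken before the final press.
- **Robot:** it stands clear of everything, and the force reading is near zero.
- **Bystanders and gauge:** I moved nothing near them. The tin, bearing ring and gauge look unmoved in the last pictures. I did not measure the loose gear wheel or the wrench again.

**What disagreed:** in the last pictures the networks' marks for the shaft centre were off by up to about 1.5 cm. The side camera's were off along the shaft and the top camera's across it. The hold-down arm partly covers the shaft there, so I trusted the clearer wrist pictures instead. The clamp knob was also not found in the last wrist picture, because the fingers hid it.

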